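# Snap the grinding-wheel case shut

## Task

At the skate-sharpening bench, the lid of the large round wheel case has been laid on but not fastened. Press down all three black snap tabs around its rim until each is fully home, lying level, and leave it shut.

Things in the scene. Friction and masses are not known exactly. Their poses are not given: they have to be found in the camera images.
- case: Large round grinding-wheel case: grey tub 140 mm across, its lid (148 mm) lying on it, lid top 50 mm high (a 77 mm disc in the middle 3 mm higher). Fixed. Origin: centre of the underside, z up. Three black snap tabs stand around the rim; the x axis points at tab a, b and c follow at 120 and 240 degrees anticlockwise from above. A smaller case (100 mm, tabs level) is not part of the job.
- tab_a (a joint): Tab at 0 degrees: flap 40 mm long, 36 wide, 4 thick, hinged 62 mm from the case's axis, 50 mm above its origin, pointing outwards. 0 rad: sloping up and out 29 degrees, outer edge 73 mm high. 0.5 rad: home, level, top 54 mm high, outer edge 102 mm from the axis; hard stop. Press from above 90 mm from the axis (top there 70 mm high, 54 mm when home).
- tab_b (a joint): Tab at 120 degrees, same size and angles as tab a. Each tab is stiff: it takes about 5 N at 90 mm from the axis, does not spring back, and stays where it is left, so press it right down. Starts between 0 and 0.12 rad.
- tab_c (a joint): Tab at 240 degrees anticlockwise from above from the case's x axis; same as tab a: 0 rad standing up, 0.5 rad fully home.
Things that resemble listed ones, but are neither listed nor needed, are in the scene too. What is shaped like the case but purple is not meant.

How it is judged (in metres and radians):
At the end, for the whole second after the job is handed in: All three tabs of the large case are snapped home: each hinge angle above 0.38 rad (fully home, level, is 0.5; up is 0), and they stay so (value of joint each of tab_a, tab_b, tab_c above 0.38 rad); the robot touches nothing.
It also fails if it takes over 35 s, if anything falls off the work surface, if the arm or the gripper's body presses on something with over 40 N, if the wrist force passes 120 N, or if a joint passes its speed limit or range.

## Robot

A 6-joint arm with a two-finger parallel gripper is mounted at the origin on the work surface. World frame = base frame: x ahead of the robot, y to its left, z up, the work surface at z = 0. Lengths are in mm, angles in rad, forces in N, time in s.
With the tool pointing down it reaches from about 350 to 775 mm from the base axis. Payload 7.3 kg.
Tool frame: the origin (TCP) lies at the centre of the arm's flange, where the gripper is bolted on; the fingertips stand 178 mm ahead of it and the grasp point (between the pads) lies 159 mm ahead of it; z points along the fingers, y is the direction in which the jaws open and shut (so a half turn about z gives the same grasp; the last joint's range is limited). The gripper opens to 92 mm and grips with 3 to 60 N. Pads are 19 mm wide; open, the fingers measure 130 mm over their backs; the gripper's body (75 mm by 190 mm) begins 47 mm behind the grasp point.
Start: joints at [1.023, 0.342, 1.524, -0, 1.275, -0.146], TCP at [205.294, 483.2, 404.741] pointing down, gripper open.
Joint ranges: [-2.53, 2.53], [-0.77, 2.02], [0.04, 2.7], [-1, 4.14], [0.28, 2.66], [-3.11, 3.11]. Speed limits (rad/s): [2.57, 2.57, 3.14, 3.14, 3.14, 3.14].

## Interface

Orientations are given as [roll, pitch, yaw] about the fixed x, y, z axes, in that order (R = Rz(yaw) Ry(pitch) Rx(roll)).
In Python, from plant import status, viewer, ticket gives the robot as it stands.
- The arm moves only by the tool play_rows, never from a script. Its argument "commands" is a list of rows, each an object with "offset": the shift along the tool's x, y, z in m, a list of three; "twist": the turn about the tool's z in degrees. A call has 1 to 5 rows; each row shifts and turns the commanded pose from where the row before left it, along the tool's axes as they then stand; what a row does not reach is not made up. A row lasts 1/10 s, in which the tool goes at most 50 mm and 8.59 degrees, less where a joint would pass 70% of its speed; a pose out of reach is approached as far as the arm can. A call with a gripper value outside its range is refused whole. "jaw" is the closure in counts, from 0 (fully open) to 255 (shut), set as the call begins (left out, the last holds). The fingers move at their own pace and stop on an object; the grip force is fixed at half the most. Time passes only in rows, so rows that do not move let the fingers close. It gives the time, the measured TCP pose, the force and the opening at its end, in the units of the state.
- status.get_obs(): the state, without advancing time (a new reading comes with each control period).
- viewer.capture(name): name is "side" or "top" or "wrist"; returns the picture (420x560x3 uint8, red, green, blue); there is no depth.
- viewer.camera_params(name): a dict with "fov_y" (degrees; the focal length in pixels is half the picture's height over the tangent of half this angle, whatever the lens; pixels are square), "cx", "cy" (the principal point, pixels), "D" ([k1, k2, p1, p2, k3] as OpenCV has them; the pictures are not rectified), "rvec" (rotation vector, rad) and "tvec" (3), from world to camera coordinates, as OpenCV has them; the wrist camera has in their place "T_tool_cam" (4x4, takes a point from camera to tool coordinates, whose origin is the TCP and whose axes are the flange's). Camera axes: x right, y down, z forward; pixel columns grow to the right and rows downward; lengths in mm; the calibration is good to about 2 mm. A picture is of the moment at which its call begins: read the wrist's pose just before it. camera_params takes no time and is no camera call.
- ticket.close_job(): hands the job in, once; it reports no verdict.
The state is a dict: "time": time; "joint_positions": joint angles; "dq": joint speeds; "tau": joint torques, N m; "tool_pos": TCP position; "tcp_rot": TCP orientation; "contact_force": force on the tool from outside, world axes, zero at the start; "moment": the same for the moment, N m; "grip_width": finger opening in mm.
Only numpy, scipy, OpenCV 4.12 (cv2) and the standard library are available. Lean on these libraries where they do the work, as an engineer would, in place of code of your own. Each camera call takes 0.05 s, during which the arm holds its last target.

## Working session

There is one attempt and no reset: what is moved stays moved. The work goes in short steps, Python scripts to look and compute and a tool call to move; the robot and the scene stay as the last step left them, time stands still between calls to the robot, and variables do not carry over. Pictures are saved under pics/ and viewed, and the job is handed in when it is done.

Besides the shell and the picture viewer there is one more tool, called after "Request:" by a JSON object that holds its "api" and its "payload". play_rows: Moves the arm, as the interface text tells. Its arguments: {"type":"object","properties":{"commands":{"type":"array"},"jaw":{"type":"number"}},"required":["commands"]}

```bash
mkdir -p pics; ls; python3 - <<'E'
from plant import status, viewer
import cv2
o=status.get_obs(); print(o)
for n in ["side","top","wrist"]:
    p=viewer.camera_params(n); print(n,p)
    cv2.imwrite(f"pics/{n}0.png",viewer.capture(n)[:,:,::-1])
E
```

```text
pics
{'time': 0.0, 'joint_positions': array([ 1.02299329e+00,  3.42748291e-01,  1.52500317e+00, -1.43871900e-05,
        1.27538697e+00, -1.45997666e-01]), 'dq': array([-0.00119553,  0.00030937, -0.00044024, -0.00070584,  0.0013217 ,
       -0.00132566]), 'tau': array([ 1.96549387e-03, -4.31246102e+01, -2.44228971e+01,  7.20012467e-02,
        5.57217922e-02, -9.72514545e-05]), 'tool_pos': array([205.23147372, 483.08737133, 404.03630938]), 'tcp_rot': array([-3.14006132e+00, -2.11267366e-04,  2.73979132e+00]), 'contact_force': array([-0.21509174, -0.46183559,  0.63307941]), 'moment': array([ 0.02005756, -0.07444247,  0.01536193]), 'grip_width': 91.75074776971901}
side {'fov_y': 51.21698565962839, 'cx': 279.3708901525413, 'cy': 208.41769844639487, 'D': array([-0.06797683,  0.        ,  0.        ,  0.        ,  0.        ]), 'rvec': array([ 0.21953973, -2.70000652,  1.40418335]), 'tvec': array([436.28100536, 142.62722428, 775.23218314])}
top {'fov_y': 47.49768754811386, 'cx': 282.18391524125013, 'cy': 205.54458652845204, 'D': array([-0.02176513,  0.        ,  0.        ,  0.        ,  0.        ]), 'rvec': array([ 2.16347389, -2.20282034,  0.04189508]), 'tvec': array([ -46.13451915,  470.50996171, 1164.40161101])}
wrist {'fov_y': 60.450377926669944, 'cx': 281.5262798325332, 'cy': 215.74915015288013, 'D': array([-0.09818788,  0.        ,  0.        ,  0.        ,  0.        ]), 'T_tool_cam': array([[-3.48076641e-04, -9.62535933e-01, -2.71153935e-01,
         7.31042865e+01],
       [ 9.99999838e-01, -4.57138991e-04,  3.39055083e-04,
         5.53190637e-02],
       [-4.50307737e-04, -2.71153773e-01,  9.62535936e-01,
         1.98335449e+01],
       [ 0.00000000e+00,  0.00000000e+00,  0.00000000e+00,
         1.00000000e+00]])}
```

View pics/top0.png

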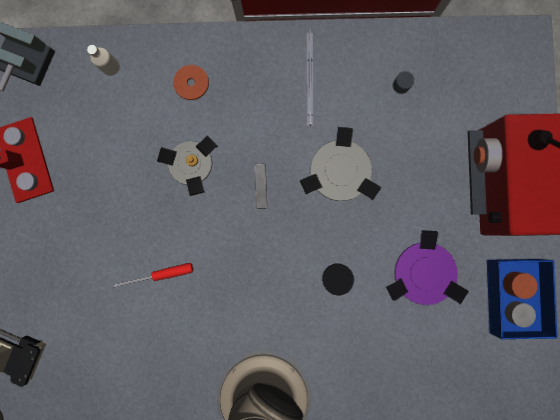

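View pics/side0.png

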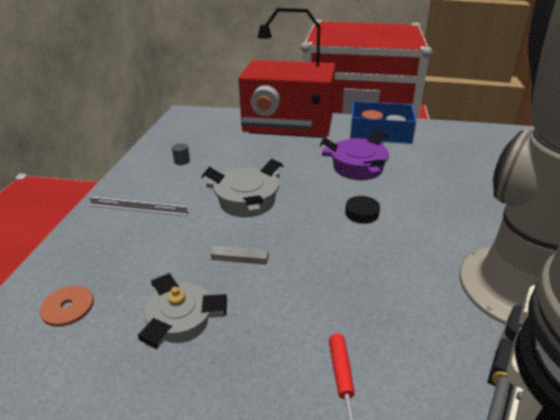

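View pics/wrist0.png

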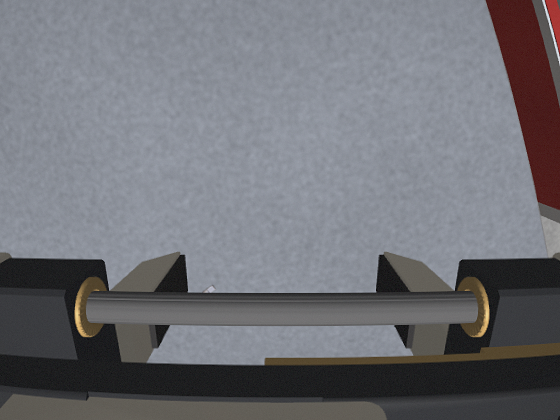

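Candidates in the top view are the large grey case at (341,170), the small grey case with orange knob at (190,162), and the purple case at (427,273). The large grey one is the target: plain grey and with tabs raised. Next I'll measure it from both views.

```bash
cat > h.py <<'E'
import numpy as np, cv2
from plant import status, viewer
from scipy.spatial.transform import Rotation as R
def K(p):
    f=210/np.tan(np.radians(p['fov_y']/2)); return np.array([[f,0,p['cx']],[0,f,p['cy']],[0,0,1]])
def pose(n,obs=None):
    p=viewer.camera_params(n)
    if n!='wrist':
        Rm=cv2.Rodrigues(p['rvec'])[0]; return p,Rm.T,-Rm.T@p['tvec']
    T=np.eye(4); T[:3,:3]=R.from_euler('xyz',obs['tcp_rot']).as_matrix(); T[:3,3]=obs['tool_pos']
    T=T@p['T_tool_cam']; return p,T[:3,:3],T[:3,3]
def rays(n,uv,obs=None):
    p,Rc,c=pose(n,obs)
    x=cv2.undistortPoints(np.array(uv,float).reshape(-1,1,2),K(p),p['D'])[:,0]
    d=np.c_[x,np.ones(len(x))]@Rc.T
    return c,d/np.linalg.norm(d,axis=1)[:,None]
def onplane(n,uv,z,obs=None):
    c,d=rays(n,uv,obs); return c+d*((z-c[2])/d[:,2])[:,None]
def tri(r):
    A=sum(np.eye(3)-np.outer(d,d) for c,d in r); b=sum((np.eye(3)-np.outer(d,d))@c for c,d in r)
    X=np.linalg.solve(A,b); return X,[np.linalg.norm(np.cross(X-c,d)) for c,d in r]
E
python3 - <<'E'
from h import *
im=cv2.imread('pics/top0.png'); s=cv2.imread('pics/side0.png')
def crop(im,x,y,w,h,k): return cv2.resize(im[y:y+h,x:x+w],None,fx=k,fy=k,interpolation=cv2.INTER_CUBIC)
cv2.imwrite('pics/c1.png',np.vstack([crop(im,290,115,100,100,5)[:300*2],])); cv2.imwrite('pics/c2.png',crop(s,190,150,110,75,6))
hsv=cv2.cvtColor(im,cv2.COLOR_BGR2HSV); print(hsv[170,325],hsv[136,344],hsv[170,280],im[170,325],im[170,280])
# tabs top
m=(hsv[...,2]<60).astype(np.uint8)
n,l,st,ce=cv2.connectedComponentsWithStats(m)
for i in range(1,n):
    if 60<st[i,4]<800 and 290<ce[i][0]<400 and 110<ce[i][1]<215:
        print('tab',ce[i],st[i], onplane('top',[ce[i]],62)[0])
b=im[...,0].astype(int)-im[...,2]
m=((b<5)&(im[...,2]>100)).astype(np.uint8)
n,l,st,ce=cv2.connectedComponentsWithStats(m)
for i in range(1,n):
    if st[i,4]>1000 and 290<ce[i][0]<400 and 110<ce[i][1]<215:
        c=max(cv2.findContours((l==i).astype(np.uint8),cv2.RETR_EXTERNAL,cv2.CHAIN_APPROX_NONE)[0],key=len)
        h=cv2.convexHull(c); print('lid',ce[i],st[i],cv2.minEnclosingCircle(h))
        cc=cv2.minEnclosingCircle(h)[0]; print(onplane('top',[cc],50))
E
```

```text
[ 25  13 119] [90  9 27] [113  21 110] [113 118 119] [110 103 101]
tab [343.8442029  136.39130435] [336 127  17  20 276] [ 628.85924317 -205.11192064   62.        ]
tab [310.23773585 183.52830189] [300 174  22  20 265] [ 517.75798929 -122.84160967   62.        ]
tab [368.94139194 188.48351648] [357 179  24  21 273] [ 503.34012769 -261.14868463   62.        ]
lid [340.720422   169.79917106] [ 310  140   62   61 2654] ((340.6572570800781, 170.2041015625), 30.891456604003906)
[[ 549.62546245 -196.7875427    50.        ]]
```

View pics/c1.png

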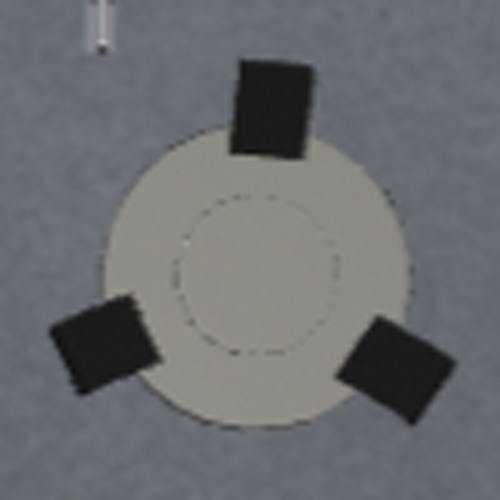

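View pics/c2.png

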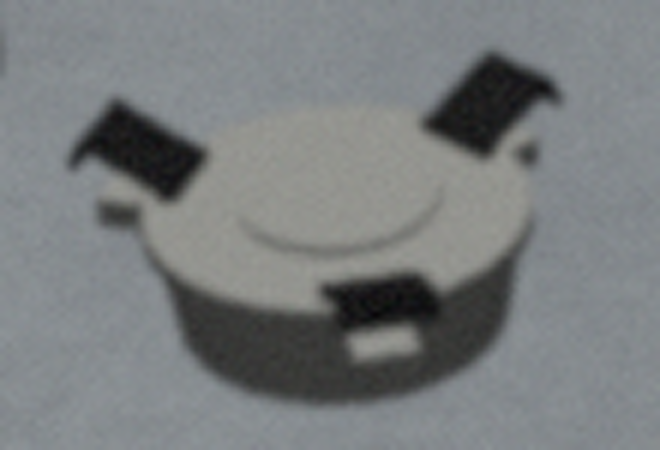

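The close crop confirms it: large plain grey lid with three tabs standing up. Next, a height check from the two views and the moves.

```bash
cat >> h.py <<'E'
C=np.array([549.8,-196.6]); A0=-6.1
def target(k,r=90):
    a=np.radians(A0+120*k); return C+r*np.array([np.cos(a),np.sin(a)])
def plan(k,z,o=None,r=90):
    o=o or status.get_obs(); Rm=R.from_euler('xyz',o['tcp_rot']).as_matrix()
    d=Rm.T@(np.r_[target(k,r),z]-o['tool_pos'])
    yd=np.degrees(np.arctan2(Rm[1,1],Rm[0,1])); t=(A0+120*k+90-yd+90)%180-90
    print('tab',k,target(k,r).round(1),'now',o['tool_pos'].round(1),'offset mm',d.round(1),'dist',np.linalg.norm(d).round(),'twist(tool z down => sign -)',round(-t,1),'q',o['joint_positions'].round(2),'t',o['time'],'F',o['contact_force'].round(1))
E
python3 - <<'E'
from h import *
for nm,a,b in [('outer+y',(338,127),(202,176.7)),('outer-y',(352.6,128.4),(209,166.3)),('hinge+y',(335.8,146),(218.7,183.3)),('hinge-y',(350.6,146.6),(224.5,175.5))]:
    ra=rays('top',[a]); rb=rays('side',[b]); X,e=tri([(ra[0],ra[1][0]),(rb[0],rb[1][0])]); print(nm,X.round(1),np.round(e,1))
plan(0,404)
E
```

```text
outer+y [ 652.2 -191.8   60.9] [0.2 0.2]
outer-y [ 645.7 -225.5   69.6] [0.3 0.3]
hinge+y [ 610.3 -186.1   50.5] [2.1 2.1]
hinge-y [ 607.5 -221.7   50.2] [1.4 1.4]
tab 0 [ 639.3 -206.2] now [205.2 483.1 404.2] offset mm [-6.690e+02 -4.646e+02  6.000e-01] dist 815.0 twist(tool z down => sign -) -16.9 q [ 1.02  0.34  1.52 -0.    1.28 -0.15] t 0.15 F [ 0.1  1.  -0.2]
```

Request:
{"api": "play_rows", "payload": {"commands": [{"offset":[-0.039,-0.027,0],"twist":0},{"offset":[-0.039,-0.027,0],"twist":0},{"offset":[-0.039,-0.027,0],"twist":0},{"offset":[-0.039,-0.027,0],"twist":0},{"offset":[-0.039,-0.027,0],"twist":0}], "jaw": 255}}

```text
time: 0.65
tool_pos: [332.4, 281.0, 404.7]
tcp_rot: [3.142, 0.0, 2.74]
contact_force: [1.2, 1.9, 0.3]
grip_width: 56.5
```

Request:
{"api": "play_rows", "payload": {"commands": [{"offset":[-0.039,-0.027,0],"twist":0},{"offset":[-0.039,-0.027,0],"twist":0},{"offset":[-0.039,-0.027,0],"twist":0},{"offset":[-0.039,-0.027,0],"twist":0},{"offset":[-0.039,-0.027,0],"twist":0}]}}

```text
time: 1.15
tool_pos: [459.3, 80.3, 404.7]
tcp_rot: [3.141, -0.0, 2.74]
contact_force: [0.7, 0.7, -0.1]
grip_width: 16.6
```

Request:
{"api": "play_rows", "payload": {"commands": [{"offset":[-0.039,-0.027,0],"twist":0},{"offset":[-0.039,-0.027,0],"twist":0},{"offset":[-0.039,-0.027,0],"twist":0},{"offset":[-0.039,-0.027,0],"twist":0},{"offset":[0,0,0],"twist":0}]}}

```text
time: 1.65
tool_pos: [561.9, -82.9, 403.5]
tcp_rot: [-3.14, 0.001, 2.735]
contact_force: [-0.4, 0.3, 0.0]
grip_width: 0.4
```

```bash
python3 - <<'E'
from h import *
plan(0,300)
E
```

```text
tab 0 [ 639.3 -206.2] now [561.9 -82.9 403.5] offset mm [-119.8  -82.5  103.7] dist 179.0 twist(tool z down => sign -) -17.2 q [-0.28  0.42  1.4  -0.    1.31 -1.44] t 1.65 F [-0.4  0.3  0. ]
```

Request:
{"api": "play_rows", "payload": {"commands": [{"offset":[-0.03,-0.0205,0.026],"twist":0},{"offset":[-0.03,-0.0205,0.026],"twist":0},{"offset":[-0.03,-0.0205,0.026],"twist":0},{"offset":[-0.03,-0.0205,0.026],"twist":-8.5},{"offset":[0,0,0],"twist":-8.5}]}}

```text
time: 2.15
tool_pos: [638.5, -203.5, 294.3]
tcp_rot: [3.14, -0.008, 3.039]
contact_force: [-0.6, 1.1, -0.1]
grip_width: 0.5
```

Request:
{"api": "play_rows", "payload": {"commands": [{"offset":[0,0,0],"twist":0},{"offset":[0,0,0],"twist":0}]}}

```text
time: 2.35
tool_pos: [638.3, -199.9, 301.0]
tcp_rot: [3.141, 0.0, 3.033]
contact_force: [0.1, -0.7, -0.2]
grip_width: 0.6
```

```bash
python3 - <<'E'
from h import *
plan(0,232)
for n in ['wrist','side']: cv2.imwrite(f'pics/{n}1.png',viewer.capture(n)[:,:,::-1])
E
```

```text
tab 0 [ 639.3 -206.2] now [ 638.3 -199.9  301. ] offset mm [-1.6 -6.1 69. ] dist 69.0 twist(tool z down => sign -) -0.1 q [-0.42  0.69  1.22  0.    1.23 -1.88] t 2.35 F [ 0.1 -0.7 -0.2]
```

View pics/wrist1.png

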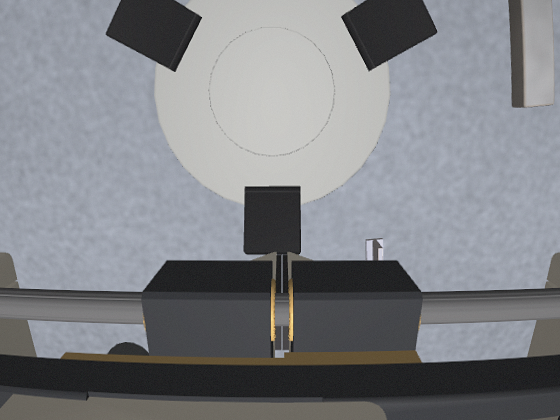

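View pics/side1.png

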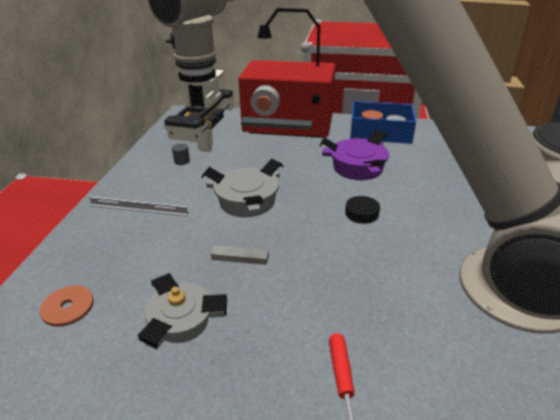

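```bash
python3 - <<'E'
from h import *
o=status.get_obs()
P=onplane('wrist',[(209.5,91),(334.5,91),(272,27),(272,156)],53,o); print(P.round(1), P.mean(0))
# tabs' hinge edges & outer edge of near tab
print(onplane('wrist',[(244.5,187),(300,187)],52,o).round(1), onplane('wrist',[(245,253),(300,253)],71,o).round(1))
E
```

```text
[[ 546.9 -233.9   53. ]
 [ 555.2 -158.2   53. ]
 [ 514.6 -191.9   53. ]
 [ 590.6 -200.5   53. ]] [ 551.81908297 -196.11766361   53.        ]
[[ 608.7 -220.6   52. ]
 [ 612.6 -184.7   52. ]] [[ 646.9 -223.6   71. ]
 [ 650.6 -189.2   71. ]]
```

Request:
{"api": "play_rows", "payload": {"commands": [{"offset":[-0.003,-0.006,0.022],"twist":0},{"offset":[0,0,0.022],"twist":0},{"offset":[0,0,0.006],"twist":0},{"offset":[0,0,0.006],"twist":0},{"offset":[0,0,0.004],"twist":0}]}}

```text
time: 2.95
tool_pos: [641.7, -206.3, 242.8]
tcp_rot: [-3.141, 0.005, 3.036]
contact_force: [4.5, 1.1, 5.8]
grip_width: 0.5
```

Request:
{"api": "play_rows", "payload": {"commands": [{"offset":[0,0,0.003],"twist":0},{"offset":[0,0,0.003],"twist":0},{"offset":[0,0,0.002],"twist":0}]}}

```text
time: 3.25
tool_pos: [641.1, -207.0, 233.7]
tcp_rot: [-3.141, 0.002, 3.036]
contact_force: [2.4, -0.3, 3.8]
grip_width: 0.8
```

Request:
{"api": "play_rows", "payload": {"commands": [{"offset":[0,0,0.001],"twist":0},{"offset":[0,0,0.001],"twist":0},{"offset":[0,0,0],"twist":0}]}}

```text
time: 3.55
tool_pos: [640.9, -207.1, 232.2]
tcp_rot: [-3.141, 0.002, 3.036]
contact_force: [1.9, 0.6, 11.6]
grip_width: 0.5
```

Request:
{"api": "play_rows", "payload": {"commands": [{"offset":[0,0,0.001],"twist":0},{"offset":[0,0,0],"twist":0}]}}

```text
time: 3.75
tool_pos: [640.9, -207.1, 232.1]
tcp_rot: [-3.141, 0.002, 3.036]
contact_force: [-2.0, 1.6, 15.3]
grip_width: 0.0
```

Request:
{"api": "play_rows", "payload": {"commands": [{"offset":[0,0,-0.03],"twist":0},{"offset":[0,0,-0.03],"twist":0},{"offset":[0,0,0],"twist":0}]}}

```text
time: 4.05
tool_pos: [641.0, -207.4, 293.4]
tcp_rot: [-3.14, 0.004, 3.036]
contact_force: [1.5, 0.4, 0.2]
grip_width: 0.2
```

```bash
sed -i 's/C=np.array.*; A0/C=np.array([551,-196.3]); A0/' h.py; python3 - <<'E'
from h import *
plan(1,292);plan(2,292)
E
```

```text
tab 1 [ 514.5 -114. ] now [ 641.  -207.4  293.4] offset mm [135.6  79.5   0.7] dist 157.0 twist(tool z down => sign -) 60.1 q [-0.43  0.71  1.22 -0.    1.21 -1.89] t 4.05 F [1.5 0.4 0.2]
tab 2 [ 498. -269.] now [ 641.  -207.4  293.4] offset mm [135.8 -76.3   1. ] dist 156.0 twist(tool z down => sign -) -59.9 q [-0.43  0.71  1.22 -0.    1.21 -1.89] t 4.05 F [1.5 0.4 0.2]
```

Request:
{"api": "play_rows", "payload": {"commands": [{"offset":[0.034,0.02,0],"twist":0},{"offset":[0.034,0.02,0],"twist":0},{"offset":[0.034,0.02,0],"twist":0},{"offset":[0.034,0.02,0],"twist":8.5},{"offset":[0,0,0],"twist":8.5}]}}

```text
time: 4.55
tool_pos: [509.1, -110.2, 287.7]
tcp_rot: [-3.141, -0.01, 2.735]
contact_force: [0.3, -0.5, -0.4]
grip_width: 0.5
```

Request:
{"api": "play_rows", "payload": {"commands": [{"offset":[0,0,0],"twist":8.5},{"offset":[0,0,0],"twist":8.5},{"offset":[0,0,0],"twist":8.5},{"offset":[0,0,0],"twist":8.5},{"offset":[0,0,0],"twist":8.5}]}}

```text
time: 5.05
tool_pos: [513.0, -113.0, 288.2]
tcp_rot: [-3.138, -0.003, 1.992]
contact_force: [-0.5, -0.4, 0.5]
grip_width: 0.5
```

Request:
{"api": "play_rows", "payload": {"commands": [{"offset":[0,0,0],"twist":0},{"offset":[0,0,0],"twist":0}]}}

```text
time: 5.25
tool_pos: [513.4, -113.1, 288.8]
tcp_rot: [-3.14, -0.002, 2.002]
contact_force: [-0.2, -0.1, -0.8]
grip_width: 0.6
```

```bash
python3 - <<'E'
from h import *
plan(1,232)
cv2.imwrite('pics/wrist2.png',viewer.capture('wrist')[:,:,::-1])
E
```

```text
tab 1 [ 514.5 -114. ] now [ 513.4 -113.1  288.8] offset mm [-1.4  0.8 56.8] dist 57.0 twist(tool z down => sign -) 0.8 q [-0.36  0.47  1.68 -0.    1.   -0.79] t 5.25 F [-0.2 -0.1 -0.8]
```

View pics/wrist2.png

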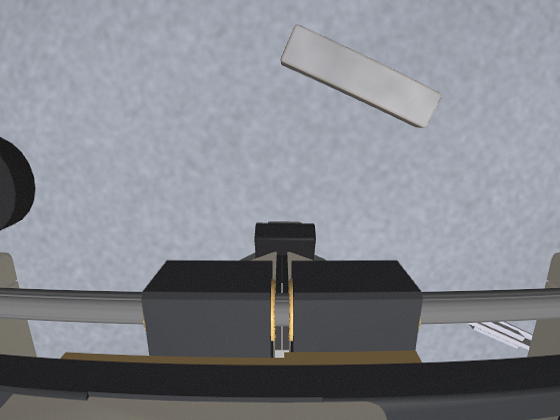

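The wrist view shows tab b's outer edge at columns 255–315, centred under the fingers at column 281. I'll press it now.

Request:
{"api": "play_rows", "payload": {"commands": [{"offset":[-0.001,0.001,0.02],"twist":0},{"offset":[0,0,0.018],"twist":0},{"offset":[0,0,0.006],"twist":0},{"offset":[0,0,0.004],"twist":0},{"offset":[0,0,0.003],"twist":0}]}}

```text
time: 5.8
tool_pos: [514.8, -113.1, 238.7]
tcp_rot: [-3.141, -0.002, 2.0]
contact_force: [-1.9, 2.4, 4.8]
grip_width: 0.5
```

Request:
{"api": "play_rows", "payload": {"commands": [{"offset":[0,0,0.003],"twist":0},{"offset":[0,0,0.002],"twist":0},{"offset":[0,0,0.001],"twist":0},{"offset":[0,0,0],"twist":0}]}}

```text
time: 6.2
tool_pos: [515.2, -113.7, 232.7]
tcp_rot: [3.141, 0.0, 1.998]
contact_force: [-0.9, 0.9, 0.4]
grip_width: 0.3
```

Request:
{"api": "play_rows", "payload": {"commands": [{"offset":[0,0,0.001],"twist":0},{"offset":[0,0,0.001],"twist":0},{"offset":[0,0,0],"twist":0}]}}

```text
time: 6.5
tool_pos: [515.3, -113.6, 232.1]
tcp_rot: [3.141, 0.001, 1.998]
contact_force: [-4.4, 2.5, 15.5]
grip_width: 0.6
```

Tab b is at its hard stop. I'll lift and go to tab c.

Request:
{"api": "play_rows", "payload": {"commands": [{"offset":[0,0,-0.03],"twist":0},{"offset":[0,0,-0.03],"twist":0},{"offset":[0,0,0],"twist":0}]}}

```text
time: 6.8
tool_pos: [516.4, -114.3, 294.3]
tcp_rot: [3.136, 0.006, 1.998]
contact_force: [-0.1, -0.1, 0.2]
grip_width: 0.6
```

```bash
python3 - <<'E'
from h import *
plan(2,292)
E
```

```text
tab 2 [ 498. -269.] now [ 516.4 -114.3  294.3] offset mm [-133.2  -80.9    2.7] dist 156.0 twist(tool z down => sign -) 60.6 q [-0.36  0.46  1.67 -0.    1.   -0.79] t 6.8 F [-0.1 -0.1  0.2]
```

Request:
{"api": "play_rows", "payload": {"commands": [{"offset":[-0.033,-0.02,0],"twist":0},{"offset":[-0.033,-0.02,0],"twist":0},{"offset":[-0.033,-0.02,0],"twist":0},{"offset":[-0.034,-0.021,0],"twist":8.5},{"offset":[0,0,0],"twist":8.5}]}}

```text
time: 7.3
tool_pos: [495.8, -272.8, 289.8]
tcp_rot: [3.141, 0.002, 1.691]
contact_force: [-0.8, 1.0, 0.4]
grip_width: 0.5
```

Request:
{"api": "play_rows", "payload": {"commands": [{"offset":[0,0,0],"twist":8.5},{"offset":[0,0,0],"twist":8.5},{"offset":[0,0,0],"twist":8.5},{"offset":[0,0,0],"twist":8.5},{"offset":[0,0,0],"twist":8.5}]}}

```text
time: 7.8
tool_pos: [496.5, -268.5, 289.8]
tcp_rot: [-3.141, 0.0, 0.953]
contact_force: [0.5, -0.2, -1.0]
grip_width: 0.5
```

Request:
{"api": "play_rows", "payload": {"commands": [{"offset":[0,0,0],"twist":0},{"offset":[0,0,0],"twist":0}]}}

```text
time: 8.0
tool_pos: [496.5, -268.3, 290.1]
tcp_rot: [-3.141, 0.0, 0.964]
contact_force: [-1.5, 0.8, -0.6]
grip_width: 0.4
```

```bash
python3 - <<'E'
from h import *
plan(2,232)
cv2.imwrite('pics/wrist3.png',viewer.capture('wrist')[:,:,::-1])
E
```

```text
tab 2 [ 498. -269.] now [ 496.5 -268.3  290.1] offset mm [ 0.3  1.6 58.1] dist 58.0 twist(tool z down => sign -) 1.3 q [-0.63  0.53  1.57 -0.    1.05 -0.02] t 8.0 F [-1.5  0.8 -0.6]
```

View pics/wrist3.png

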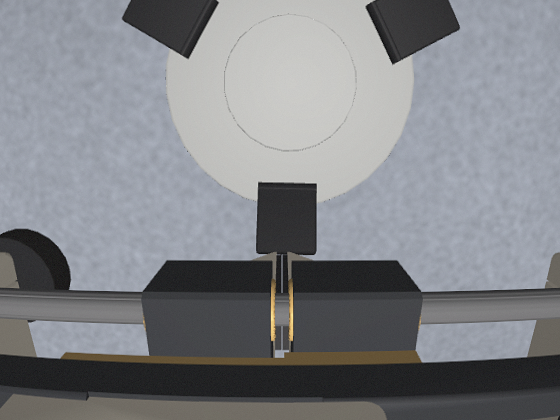

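The wrist view has tab c at columns 257–316 (centre 287), with the fingers at 281 and the outer edge of the tab at row 253, as for tab a. I'll press with a small y shift.

Request:
{"api": "play_rows", "payload": {"commands": [{"offset":[0,0.003,0.02],"twist":0},{"offset":[0,0,0.019],"twist":0},{"offset":[0,0,0.006],"twist":0},{"offset":[0,0,0.004],"twist":0},{"offset":[0,0,0.003],"twist":0}]}}

```text
time: 8.55
tool_pos: [498.9, -270.5, 239.3]
tcp_rot: [3.141, 0.001, 0.961]
contact_force: [-1.7, -2.6, 3.9]
grip_width: 0.6
```

Request:
{"api": "play_rows", "payload": {"commands": [{"offset":[0,0,0.003],"twist":0},{"offset":[0,0,0.002],"twist":0},{"offset":[0,0,0.001],"twist":0},{"offset":[0,0,0.001],"twist":0},{"offset":[0,0,0],"twist":0}]}}

```text
time: 9.05
tool_pos: [499.2, -270.1, 232.3]
tcp_rot: [3.14, 0.0, 0.96]
contact_force: [-1.4, -2.2, 6.2]
grip_width: 0.5
```

Request:
{"api": "play_rows", "payload": {"commands": [{"offset":[0,0,0.001],"twist":0},{"offset":[0,0,0],"twist":0}]}}

```text
time: 9.25
tool_pos: [499.2, -270.0, 232.1]
tcp_rot: [3.14, 0.0, 0.96]
contact_force: [-4.0, -1.5, 13.7]
grip_width: 0.6
```

Tab c is at its stop. I'll lift high and back, then check.

Request:
{"api": "play_rows", "payload": {"commands": [{"offset":[0,0,-0.03],"twist":0},{"offset":[0,0,-0.04],"twist":0},{"offset":[0,0,-0.04],"twist":0},{"offset":[-0.04,0,-0.02],"twist":0},{"offset":[-0.04,0,0],"twist":0}]}}

```text
time: 9.75
tool_pos: [453.7, -335.2, 363.9]
tcp_rot: [3.136, -0.0, 0.963]
contact_force: [1.0, -0.9, 0.0]
grip_width: 0.2
```

Request:
{"api": "play_rows", "payload": {"commands": [{"offset":[0,0,0],"twist":0},{"offset":[0,0,0],"twist":0}]}}

```text
time: 9.95
tool_pos: [452.7, -335.5, 360.0]
tcp_rot: [-3.14, -0.001, 0.958]
contact_force: [0.1, 0.5, -1.0]
grip_width: 0.8
```

```bash
python3 - <<'E'
from h import *
o=status.get_obs();print(o['tool_pos'],o['contact_force'])
s=viewer.capture('side')[:,:,::-1]; w=viewer.capture('top')[:,:,::-1]
cv2.imwrite('pics/e.png',np.hstack([cv2.resize(s[150:225,190:300],(550,375),interpolation=2)]))
cv2.imwrite('pics/et.png',w)
E
```

```text
[ 452.74536695 -335.48147378  360.04775286] [ 0.09408185  0.50670935 -1.04558146]
```

View pics/e.png

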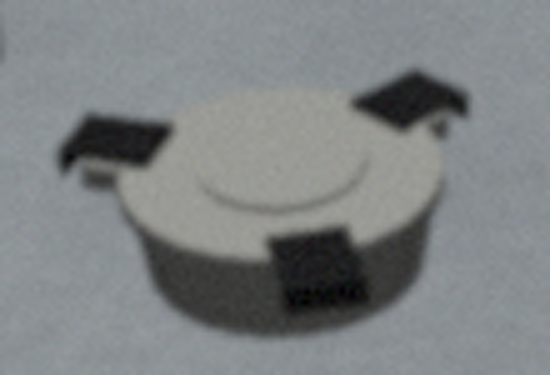

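View pics/et.png

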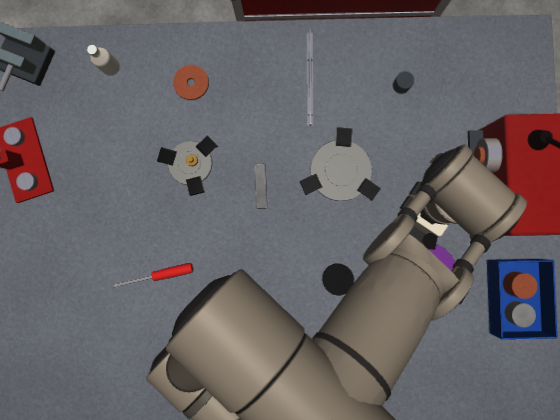

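```bash
python3 - <<'E'
from h import *
def s(x,y): return (190+x/5,150+y/5)
for k,pts in [(0,[(90,115),(65,152)]),(1,[(287,288),(365,283)]),(2,[(415,72),(466,98)])]:
    a=np.radians(A0+120*k); u=np.array([np.cos(a),np.sin(a)]); v=np.array([-u[1],u[0]])
    for p in pts:
        # intersect side ray with the radial plane r=102 -> height, and tangential pos
        c,d=rays('side',[s(*p)]); d=d[0]; t=(102-(c[:2]-C)@u)/(d[:2]@u); X=c+t*d
        P=onplane('side',[s(*p)],54)[0]
        print(k,'z at r=102:',X[2].round(1),'| at z=54: r',((P[:2]-C)@u).round(1),'tan',((P[:2]-C)@v).round(1))
E
```

```text
0 z at r=102: 50.6 | at z=54: r 99.3 tan -14.3
0 z at r=102: 47.7 | at z=54: r 97.0 tan 19.2
1 z at r=102: 54.7 | at z=54: r 101.0 tan -16.5
1 z at r=102: 51.2 | at z=54: r 106.0 tan 15.2
2 z at r=102: 49.5 | at z=54: r 96.5 tan 14.3
2 z at r=102: 49.2 | at z=54: r 96.1 tan -20.8
```

All three outer edges come out at or below 55 mm (73 mm when up), so the tabs are level. The arm is clear.

```bash
python3 -c "
from plant import ticket; print(ticket.close_job())"
```

```text
the job is handed in; nothing more can be done
None
```

All three tabs on the large grey case are pressed home, and I handed the job in at about 10 s of the 35 s limit. I pressed each with the closed fingertips, 90 mm from the case's axis. Each stopped hard with the tips at 54 mm, and the upward force rose to about 14–15 N. The hand-in gave no verdict.

**Last checks:** In the side view all three tabs lie level, with outer edges measuring 48–55 mm high against 73 mm when up. Those readings scatter by a few mm and mostly fall below the nominal 54 mm; I put that down to picking corners by eye in a coarse crop. The arm was clear of everything, at z = 360 mm with about 1 N of sensor noise, and the top view showed nothing else had moved.

**Disagreement:** The case centre from the top and wrist cameras differed by about 2 mm, within the calibration, so I used a value between them.

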